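Index the inspection table to the module with the square can

ROBOT

A 6-joint arm with a two-finger parallel gripper is mounted at the origin on the work surface. World frame = base frame: x ahead of the robot, y to its left, z up, the work surface at z = 0. Lengths are in m, angles in rad, forces in N, time in s.
With the tool pointing down it reaches from about 0.325 to 0.775 m from the base axis. Payload 5.5 kg.
Tool frame: the origin (TCP) lies midway between the tips of the shut fingers; the grasp point (between the pads) lies 19 mm behind it; z points along the fingers, y is the line along which they close (so a half turn about z gives the same grasp; the last joint's range is limited). The gripper opens to 85 mm and grips with 20 to 120 N. Pads are 22 mm wide; open, the fingers measure 114 mm over their backs; the gripper's body (76 mm by 85 mm) begins 54 mm behind the grasp point. The pads swing forward as they close: fully open they stand 13 mm farther back than shut.
Start: joints at [1.178, 0.091, 1.231, -0, 1.82, -0.057], TCP at [0.198, 0.567, 0.231] pointing down, gripper open.
Joint ranges: [-2.87, 2.87], [-0.86, 2.18], [0.17, 2.46], [-1.51, 4.65], [0.06, 2.69], [-2.65, 2.65]. Speed limits (rad/s): [2.57, 2.57, 3.01, 3.14, 3.14, 3.14].

INTERFACE

Orientations are given as [roll, pitch, yaw] about the fixed x, y, z axes, in that order (R = Rz(yaw) Ry(pitch) Rx(roll)).
In Python, from cell import env gives the robot as it stands.
- The arm moves only by the tool step_arm, never from a script. Its argument "targets" is a list of rows, each an object with "translation": the shift along the world's x, y, z in units of 500 mm (1.0 is 500 mm), a list of three; "twist": the turn, a rotation vector about the world's x, y, z in units of pi/2 rad (1.0 is pi/2 rad), a list of three. In form: [{"translation": [dx, dy, dz], "twist": [wx, wy, wz]}, ...]. A call has 1 to 20 rows; each row is the pose to reach, as a shift and turn from the pose commanded when the call began; what a row does not reach only later rows make up. A row lasts 1/8 s, in which the tool goes at most 62.5 mm and 10.7 degrees, less where a joint would pass 70% of its speed; a pose out of reach is approached as far as the arm can. A call with a number of a shift or a turn outside -1 to 1 is refused whole. A call with a gripper value outside its range is refused whole. "grip" is the closure, from -1 (fully open) to 1 (shut), set as the call begins (left out, the last holds). The fingers move at their own pace and stop on an object; "grip_force" is the grip in N (left out, the last holds). Time passes only in rows, so rows that repeat a pose let the fingers close. It gives the time, the measured TCP pose, the force, the opening and the grip force at its end, in the units of the state.
- env.state(): the state, without advancing time (a new reading comes with each control period).
- env.get_image(name): name is "scene" or "top"; returns a dict with "color" (480x640x3 uint8, red, green, blue), "depth" (480x640 float32, m along the optical axis (not along the pixel's ray), 0 where there is no reading), "fov_y" (degrees; the focal length in pixels is half the picture's height over the tangent of half this angle, whatever the lens; pixels are square), "cx", "cy" (the principal point, pixels), "k1" (the pictures are not rectified: a ray, as slopes to the right and down, at radius r is drawn at 1 + k1 r^2 times it, then the intrinsics apply), "pose" (4x4, takes a point from camera to world coordinates). Camera axes: x right, y up, looking along -z (the intrinsics and any distortion apply to the point x, -y, -z); pixel columns grow to the right and rows downward; lengths in m; the calibration is good to about 2 mm. A picture is of the moment at which its call begins.
- env.sign_off(): hands the job in; it is judged then, once.
The state is a dict: "clock": time; "q": joint angles; "qvel": joint speeds; "effort": joint torques, N m; "tool_pos": TCP position; "tool_rot": TCP orientation; "contact_force": force on the tool from outside, world axes, zero at the start; "ft_torque": the same for the moment, N m; "finger_gap": finger opening in m; "grip_force": force on a finger pad.
Only numpy, scipy, OpenCV 4.12 (cv2) and the standard library are available. Lean on these libraries where they do the work, as an engineer would, in place of code of your own. Each camera call takes 0.05 s, during which the arm holds its last target. There are 200 camera calls.

TASK

First pick up the bottle that stands in the way of the indexing table's posts and stand it upright in the low grey tray. Then push the table round by its posts until the module with the tall square metal can is under the microscope lens, with the table clicked home in its stop. Leave the modules in their nests and the other things on the bench where they are, and do not knock the bottle over.

Things in the scene. Friction and masses are not known exactly. Their poses are not given: they have to be found in the camera images.
- station: Fixed inspection station. Origin on the bench on the indexing disc's vertical axis. Grey housing (radius 112, 42 high) under an aluminium disc (radius 118, top at z 60). Six nests at radius 80, at 30, 90, 150, 210, 270, 330 degrees from this body's x axis when the disc is at a stop. The microscope stands on the +y side: pole 420 high at y 225 mm.
- post (a point): Centre, at half height (z 86), of one of the six equal upright steel posts by which the disc is pushed; it turns with the disc. Each post is 16 mm in diameter, at radius 145 outside the rim, from z 58 to z 115, on an arm midway between two nests. Posts stand at 0, 60, .. 300 degrees plus the joint angle from the station's x axis; this is the one at 0 degrees plus the joint angle.
- turret (a joint): Angle of the indexing disc on the station in rad, positive anticlockwise from above, 0 at the start; turns either way, more than a full turn. A sprung detent (black knob low under the rim) gives six stops 60 degrees (1.047 rad) apart: 0, +-1.047, +-2.094, .. It pulls the disc into the nearest stop and takes about 7 N at a post to overcome.
- lens (a point): Point on the disc's top (z 60) straight under the microscope lens: the centre of a nest when the disc is at a stop; that nest is empty at the start. The black ring light (radius 43) hangs 140 mm above it, the microscope head, 96 wide, over that up to z 354, with eyepieces leaning to the station's +x, up to z 400 and 130 mm out.
- module_can: Loose round module, white dish 66 mm across and 10 mm high with a green board on top, standing between three 12 mm pins of one of the disc's nests; the one wanted: it carries a square metal can 32 x 32 mm, 28 high (top 38 above the underside). Origin: centre of the underside, z up.
- module_caps: Loose round module, white dish 66 mm across and 10 mm high with a green board on top, standing between three 12 mm pins of one of the disc's nests; with two upright black cylinders 16 mm in diameter, top at 30. Origin: centre of the underside, z up.
- module_strip: Loose round module, white dish 66 mm across and 10 mm high with a green board on top, standing between three 12 mm pins of one of the disc's nests; with a 40 mm long low green connector strip, top at 20. Origin: centre of the underside, z up.
- module_coil: Loose round module, white dish 66 mm across and 10 mm high with a green board on top, standing between three 12 mm pins of one of the disc's nests; with a round copper coil 30 mm in diameter, top at 19. Origin: centre of the underside, z up.
- module_flat: Loose round module, white dish 66 mm across and 10 mm high with a green board on top, standing between three 12 mm pins of one of the disc's nests; with only flat black chips, top at 13. Origin: centre of the underside, z up.
- bottle: Loose white plastic bottle, 44 mm in diameter up to z 95, then a narrow neck and black cap 24 mm in diameter, 125 high in all, about 0.15 kg, standing beside the disc on the side away from the lens, between two posts and in their path. Origin: centre of the underside, z up the axis.
- tray: Low square open grey tray fixed on the bench, 120 x 120 mm outside, walls 4 thick and 18 high, floor 4 thick. Origin: centre of the underside.
- bin: Blue open bin, 110 x 120 x 55 mm high with a divider, fixed, beside the tray (they change places). Origin: centre of the underside.
- spool: Loose black and silver spool standing on end, 64 mm in diameter, 40 high; not to be moved. Origin: centre of the underside, z up.
- jar: Loose jar with black cap, 56 mm in diameter, 65 high; not to be moved. Origin: centre of the underside, z up.
- screwdriver: Loose screwdriver, 170 mm long, lying; not to be moved.
- spare: Loose spare module on the bench, white dish 66 mm across, 14 high; not to be moved. Origin: centre of the underside, z up.
- brush: Loose brush, 160 mm long, lying; not to be moved.
- meter: Loose yellow multimeter, 85 x 160 x 34 mm, lying; not to be moved. Origin: centre of the underside, z up.
Mind the look-alikes: they are no part of the job. What is shaped like the bottle but green is not meant. What is shaped like the module_can but orange is not meant.

How it is judged:
On the way, in this order (a step that is already met when the one before it is completed fails the run):
1. the bottle stands upright in the tray, released (x of bottle in the frame of tray between -0.05 and 0.05 m and y of bottle in the frame of tray between -0.05 and 0.05 m and z of bottle in the frame of tray below 0.012 m and angle between bottle's own z axis and vertical below 0.12 rad and linear speed of bottle below 0.03 m/s and contact force between the fingers and bottle below 0.2 N), for 0.2 s.
2. the module with the square can is under the lens and the table at rest in its stop (horizontal distance between module_can and lens below 0.007 m and velocity of joint turret between -0.05 and 0.05 rad/s and angle between module_can's own z axis and vertical below 0.1 rad), for 0.3 s.
At the end, for the whole second after the job is handed in: The module with the square can is centred under the lens within 7 mm and level, the table is at rest, and the bottle stands upright (within 7 degrees) on the tray's floor, its axis within 50 mm of the tray's centre along each side, released and at rest (all of step 1 and all of step 2); the robot touches nothing.
It fails at once if the bottle is knocked over (angle between bottle's own z axis and vertical above 0.7 rad).
It fails at once if a module is lifted or knocked out of its nest (height (world z) of any of module_can, module_caps, module_strip, module_coil, module_flat above 0.075 m or height (world z) of any of module_can, module_caps, module_strip, module_coil, module_flat below 0.05 m or angle between any of module_can, module_caps, module_strip, module_coil, module_flat's own z axis and vertical above 0.4 rad).
It fails at once if another thing on the bench is moved by more than 25 mm (distance of any of spool, jar, screwdriver, spare, brush, meter from where it was at the start of the episode above 0.025 m).
It also fails if it takes over 72 s, if anything falls off the work surface, if the arm or the gripper's body presses on something with over 40 N, if the wrist force passes 120 N, or if a joint passes its speed limit or range.

## Working session

There is one attempt and no reset: what is moved stays moved. The work goes in short steps, Python scripts to look and compute and a tool call to move; the robot and the scene stay as the last step left them, time stands still between calls to the robot, and variables do not carry over. Pictures are saved under pics/ and viewed, at most 10 in all, crops included, and the job is handed in when it is done.

Besides the shell and the picture viewer there is one more tool, called after "Emit:" as name(argument=value, ...) on one line, values as JSON. step_arm: Moves the arm, as the interface text tells. Its arguments: {"type":"object","properties":{"targets":{"type":"array","items":{"type":"object","properties":{"translation":{"type":"array","items":{"type":"number"}},"twist":{"type":"array","items":{"type":"number"}}}}},"grip":{"type":"number"},"grip_force":{"type":"number"}},"required":["targets"]}

```bash
mkdir -p pics; cat > h.py <<'E'
import numpy as np, cv2, pickle
from cell import env
def grab(n,tag):
    d=env.get_image(n); pickle.dump(d,open(f'pics/{n}_{tag}.pkl','wb'))
    cv2.imwrite(f'pics/{n}_{tag}.png',d['color'][:,:,::-1]); return d
def load(n,tag): return pickle.load(open(f'pics/{n}_{tag}.pkl','rb'))
def ray(d,u,v):
    f=240/np.tan(np.radians(d['fov_y'])/2)
    K=np.array([[f,0,d['cx']],[0,f,d['cy']],[0,0,1.]])
    return cv2.undistortPoints(np.array([[[u,v]]],float),K,np.array([d['k1'],0,0,0,0.]))[0,0]
def pz(d,u,v,z):  # intersect ray with world plane z
    s=ray(d,u,v); P=np.array(d['pose']); r=P[:3,:3]@[s[0],-s[1],-1]; o=P[:3,3]
    return o+r*(z-o[2])/r[2]
def pd(d,u,v):
    s=ray(d,u,v); D=d['depth'][int(round(v)),int(round(u))]; P=np.array(d['pose'])
    return P[:3,:3]@(np.array([s[0],-s[1],-1])*D)+P[:3,3]
E
python3 - <<'E'
from h import *
for n in('top','scene'):
    d=grab(n,'0'); print(n,d['fov_y'],d['cx'],d['cy'],d['k1'],np.round(d['pose'],3).tolist())
print(env.state())
E
```

```text
top 43.05207158429672 319.9627748378555 238.29766283131633 -0.08596113463415855 [[-0.044, 0.975, -0.217, 0.254], [-0.999, -0.044, 0.005, -0.152], [-0.004, 0.217, 0.976, 1.422], [0.0, 0.0, 0.0, 1.0]]
scene 47.07294138973163 322.5759506333318 239.35605782913223 0.039887356530323805 [[0.843, -0.341, 0.415, 1.045], [0.537, 0.511, -0.671, -0.954], [0.017, 0.789, 0.614, 0.807], [0.0, 0.0, 0.0, 1.0]]
{'clock': 0.1, 'q': array([ 1.17825530e+00,  9.17923109e-02,  1.23177815e+00,  8.85195870e-06,
        1.81974952e+00, -5.66970860e-02]), 'qvel': array([ 0.00163063, -0.00108099, -0.00180549,  0.00037686, -0.00035783,
       -0.0010091 ]), 'effort': array([ 2.06812285e-03, -4.60222542e+01, -4.19215465e+01, -1.05417098e-04,
        1.07336443e-02, -2.89625262e-06]), 'tool_pos': array([0.1976456 , 0.56625991, 0.23025151]), 'tool_rot': array([-3.13986859e+00, -1.06451072e-04,  2.80575079e+00]), 'contact_force': array([ 0.48245564, -0.28952632,  0.79726559]), 'ft_torque': array([-0.00059688,  0.01555067,  0.01192108]), 'grip_force': 0.0, 'finger_gap': 0.08547172285405137}
```

View pics/top_0.png

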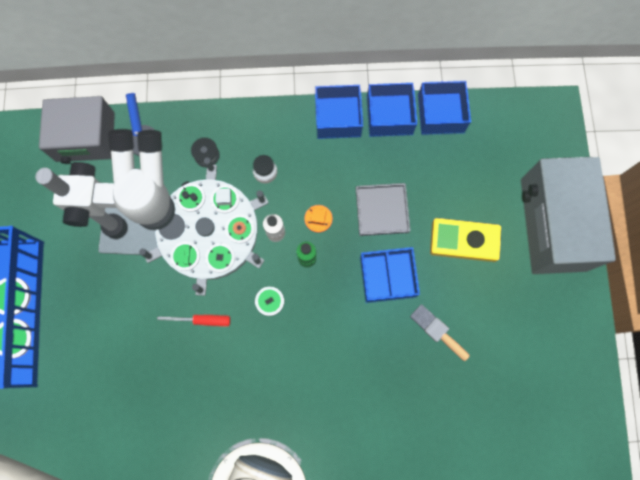

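View pics/scene_0.png

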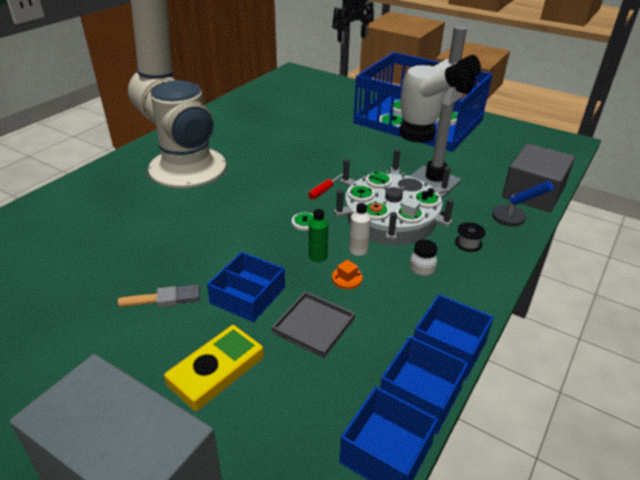

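Candidates in the top view: the white bottle at (273,228) is the one wanted, and the green one at (307,253) is a look-alike. The can module is at (224,198) on the disc, and the orange can at (318,218) is a look-alike. The tray is at (383,209) and the bin at (389,274). I'll check this in a close crop.

```bash
python3 - <<'E'
from h import *
d=load('top','0')
cv2.imwrite('pics/c1.png',cv2.resize(d['color'][120:320,80:340,::-1],None,fx=3,fy=3,interpolation=cv2.INTER_CUBIC))
for n,u,v,z in [('bottlecap',272,219,.125),('green',306,246,.125),('hub',205,227,.06),('tray',383,209,.01),('bin',389,274,.055),('orange',318,218,.03),('jar',264,165,.065),('spare',269,301,.014),('can',223,197,.098)]:
    print(n,np.round(pz(d,u,v,z),3),np.round(pd(d,u,v),3))
E
```

```text
bottlecap [ 0.59  -0.056  0.125] [ 0.59  -0.056  0.128]
green [ 0.526 -0.128  0.125] [ 0.527 -0.128  0.124]
hub [0.595 0.105 0.06 ] [0.589 0.1   0.086]
tray [ 0.633 -0.315  0.01 ] [ 0.635 -0.315  0.003]
bin [ 0.468 -0.313  0.055] [ 0.469 -0.314  0.043]
orange [ 0.613 -0.157  0.03 ] [ 0.611 -0.157  0.035]
jar [ 0.738 -0.036  0.065] [ 0.738 -0.036  0.066]
spare [ 0.423 -0.035  0.014] [ 0.423 -0.036  0.018]
can [0.654 0.056 0.098] [0.655 0.057 0.095]
```

View pics/c1.png

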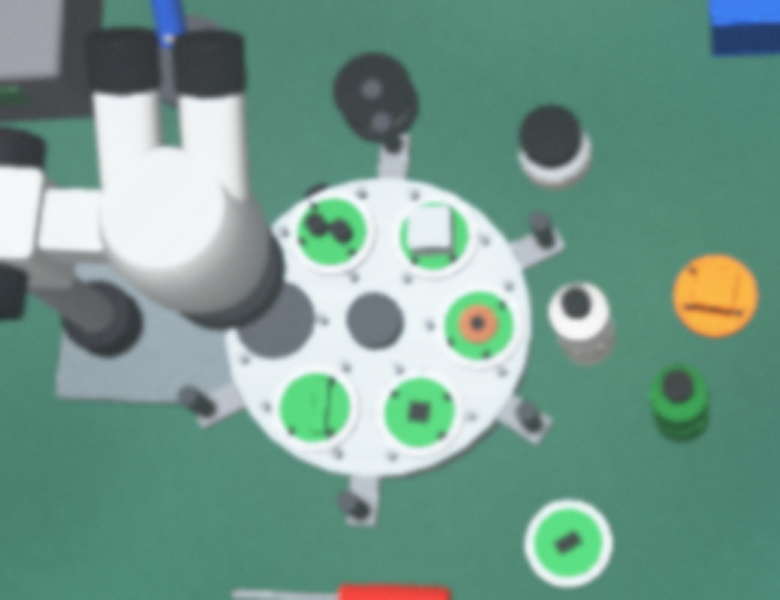

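The crop confirms the white bottle, cap at crop (575,302), and the square can at crop (430,228). Next I'll fit the station pose, the bottle axis and the tray.

```bash
python3 - <<'E'
from h import *
from scipy.optimize import least_squares
d=load('top','0')
c=lambda x,y:(80+x/3,120+y/3)
tops=[pz(d,*c(x,y),.115)[:2] for x,y in [(539,219),(526,407),(348,496),(391,139),(192,394)]]
nests=[pz(d,*c(x,y),.07)[:2] for x,y in [(432,237),(478,325),(420,411),(316,407),(331,231)]]
k=[-60,-120,180,0,120]; kn=[-30,-90,-150,150,30]
def pred(p,r,a): a=np.radians(a)+p[2]; return p[:2]+r*np.c_[np.cos(a),np.sin(a)]
f=lambda p:np.r_[(pred(p,.145,k)-tops).ravel(),(pred(p,.08,kn)-nests).ravel()]
s=least_squares(f,[.59,.1,0],loss='soft_l1',f_scale=.003); print(s.x,np.round(s.fun.reshape(-1,2)*1000,1).tolist())
for tag in ('top','scene'):
  e=load(tag,'0'); v,u=np.mgrid[0:480:1,0:640:1]
  f_=240/np.tan(np.radians(e['fov_y'])/2); K=np.array([[f_,0,e['cx']],[0,f_,e['cy']],[0,0,1.]])
  q=cv2.undistortPoints(np.c_[u.ravel(),v.ravel()].astype(float)[:,None],K,np.array([e['k1'],0,0,0,0.]))[:,0]
  D=e['depth'].ravel(); P=np.array(e['pose']); W=(np.c_[q[:,0],-q[:,1],-np.ones(len(q))]*D[:,None])@P[:3,:3].T+P[:3,3]; W=W[D>0]
  m=lambda x0,x1,y0,y1,z0,z1:W[(W[:,0]>x0)&(W[:,0]<x1)&(W[:,1]>y0)&(W[:,1]<y1)&(W[:,2]>z0)&(W[:,2]<z1)]
  for n,b in [('cap',(.56,.62,-.09,-.03,.12,.13)),('body',(.56,.62,-.1,-.03,.03,.09)),('trayrim',(.56,.71,-.39,-.24,.014,.022)),('tray',(.56,.71,-.39,-.24,.002,.008)),('spool',(.72,.83,.05,.16,.03,.05))]:
    p=m(*b); 
    if len(p): print(tag,n,len(p),p.mean(0).round(4),np.percentile(p,2,axis=0).round(3),np.percentile(p,98,axis=0).round(3))
    if n=='body' and len(p)>10:
      print(least_squares(lambda a:np.hypot(*(p[:,:2]-a).T)-.022,[.59,-.06],loss='soft_l1',f_scale=.002).x)
  p=m(.3,.9,.05,.3,.36,.42); 
  if len(p): print('eyep',p.min(0).round(3),p.max(0).round(3))
E
```

```text
[ 0.59338953  0.10196223 -0.08870101] [[0.1, -0.5], [-1.8, -0.4], [-3.0, 0.4], [14.9, 7.2], [-0.2, 3.4], [1.2, -2.3], [0.2, -1.4], [-0.4, -0.4], [0.1, 0.1], [-0.2, -1.2]]
top cap 80 [ 0.5869 -0.0544  0.1245] [ 0.577 -0.065  0.12 ] [ 0.597 -0.044  0.129]
top body 116 [ 0.5716 -0.0589  0.0617] [ 0.566 -0.075  0.033] [ 0.588 -0.037  0.09 ]
[ 0.58820972 -0.05306969]
top trayrim 307 [ 0.6335 -0.3109  0.0178] [ 0.572 -0.372  0.014] [ 0.693 -0.252  0.022]
top tray 1626 [ 0.6335 -0.3129  0.0045] [ 0.566 -0.383  0.002] [ 0.703 -0.244  0.008]
top spool 508 [0.7955 0.1125 0.04  ] [0.767 0.083 0.034] [0.824 0.141 0.046]
eyep [0.625 0.125 0.36 ] [0.711 0.224 0.406]
scene cap 66 [ 0.5897 -0.0602  0.1232] [ 0.579 -0.071  0.121] [ 0.6   -0.049  0.125]
scene body 411 [ 0.5965 -0.0729  0.0606] [ 0.573 -0.082  0.031] [ 0.611 -0.054  0.089]
[ 0.5883843  -0.05767553]
scene trayrim 458 [ 0.6372 -0.3226  0.0166] [ 0.574 -0.377  0.014] [ 0.695 -0.257  0.02 ]
scene tray 1892 [ 0.6337 -0.3152  0.0039] [ 0.578 -0.376  0.002] [ 0.694 -0.259  0.007]
scene spool 408 [0.7944 0.1052 0.0384] [0.765 0.077 0.034] [0.824 0.138 0.042]
eyep [0.632 0.118 0.36 ] [0.716 0.22  0.402]
```

Emit:
step_arm(targets=[{"translation":[0.225,-0.64,0.06],"twist":[0,0,-0.42]},{"translation":[0.225,-0.64,0.06],"twist":[0,0,-0.42]},{"translation":[0.225,-0.64,0.06],"twist":[0,0,-0.42]},{"translation":[0.225,-0.64,0.06],"twist":[0,0,-0.42]},{"translation":[0.225,-0.64,0.06],"twist":[0,0,-0.42]},{"translation":[0.225,-0.64,0.06],"twist":[0,0,-0.42]},{"translation":[0.225,-0.64,0.06],"twist":[0,0,-0.42]},{"translation":[0.225,-0.64,0.06],"twist":[0,0,-0.42]}], grip=-0.5)

```text
clock: 1.1
tool_pos: [0.31, 0.2469, 0.2609]
tool_rot: [-3.141, -0.0, 2.146]
contact_force: [-0.7, -0.6, -0.1]
finger_gap: 0.0642
grip_force: 0.0
```

Emit:
step_arm(targets=[{"translation":[0.28,-0.608,0],"twist":[0,0,-0.422]},{"translation":[0.28,-0.608,0],"twist":[0,0,-0.422]},{"translation":[0.28,-0.608,0],"twist":[0,0,-0.422]},{"translation":[0.28,-0.608,0],"twist":[0,0,-0.422]},{"translation":[0.28,-0.608,0],"twist":[0,0,-0.422]},{"translation":[0.28,-0.608,0],"twist":[0,0,-0.422]},{"translation":[0.556,-0.608,0],"twist":[0,0,-0.422]},{"translation":[0.556,-0.608,0],"twist":[0,0,-0.422]},{"translation":[0.556,-0.608,0],"twist":[0,0,-0.422]},{"translation":[0.556,-0.608,0],"twist":[0,0,-0.422]},{"translation":[0.556,-0.608,0],"twist":[0,0,-0.422]}])

```text
clock: 2.48
tool_pos: [0.5876, -0.0568, 0.2624]
tool_rot: [3.14, 0.0, 1.484]
contact_force: [-0.2, -0.0, -0.3]
finger_gap: 0.0638
grip_force: 0.0
```

Emit:
step_arm(targets=[{"translation":[0,0,-0.1]},{"translation":[0,0,-0.2]},{"translation":[0,0,-0.28]},{"translation":[0,0,-0.34]},{"translation":[0,0,-0.38]},{"translation":[0,0,-0.405]},{"translation":[0,0,-0.405]},{"translation":[0,0,-0.405]}])

```text
invalid input
```

```bash
python3 - <<'E'
from h import *
d=grab('scene','1'); grab('top','1')
cv2.imwrite('pics/c2.png',cv2.resize(d['color'][130:300,260:500,::-1],None,fx=3,fy=3,interpolation=cv2.INTER_CUBIC))
s=env.state();print(s['tool_pos'],s['contact_force'])
E
```

```text
[ 0.58741937 -0.05717047  0.26293552] [-0.18162794 -0.53036375  0.65801546]
```

View pics/c2.png

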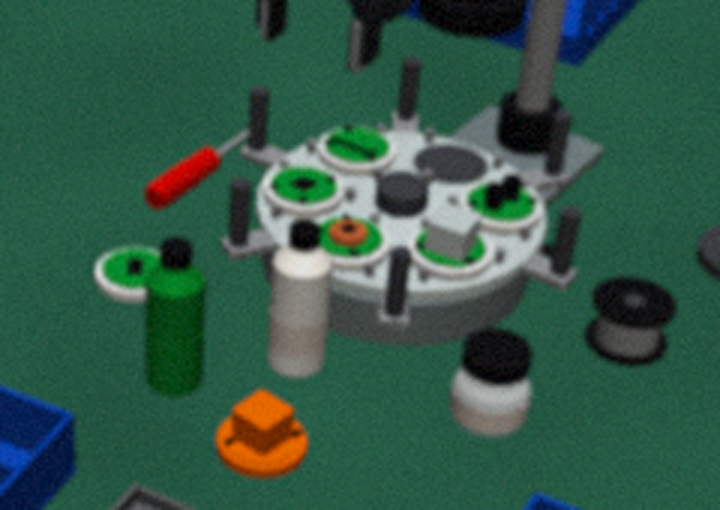

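The move was refused because the rows had no twist. The picture shows the fingers open above, the bottle at crop (300,310) untouched and the posts clear.

Emit:
step_arm(targets=[{"translation":[0,0,-0.1],"twist":[0,0,0]},{"translation":[0,0,-0.2],"twist":[0,0,0]},{"translation":[0,0,-0.28],"twist":[0,0,0]},{"translation":[0,0,-0.34],"twist":[0,0,0]},{"translation":[0,0,-0.38],"twist":[0,0,0]},{"translation":[0,0,-0.405],"twist":[0,0,0]},{"translation":[0,0,-0.405],"twist":[0,0,0]},{"translation":[0,0,-0.405],"twist":[0,0,0]}])

```text
clock: 3.58
tool_pos: [0.589, -0.0576, 0.0603]
tool_rot: [3.139, 0.0, 1.483]
contact_force: [0.2, -0.4, 0.5]
finger_gap: 0.0639
grip_force: 0.0
```

```bash
python3 - <<'E'
from h import *
d=grab('scene','2')
cv2.imwrite('pics/c3.png',cv2.resize(d['color'][130:300,260:500,::-1],None,fx=3,fy=3,interpolation=cv2.INTER_CUBIC))
s=env.state();print(s['tool_pos'],s['contact_force'])
E
```

```text
[ 0.58906793 -0.05765178  0.06041423] [-0.77308416  0.2302745  -0.6974788 ]
```

View pics/c3.png

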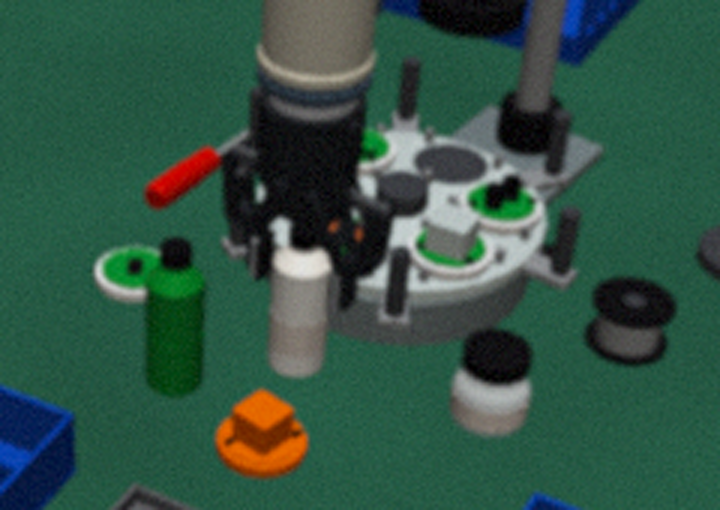

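The fingers are on both sides of the bottle, near crop (255,250) and (345,280), and clear of the posts. Closing.

Emit:
step_arm(targets=[{"translation":[0,0,0],"twist":[0,0,0]},{"translation":[0,0,0],"twist":[0,0,0]},{"translation":[0,0,0],"twist":[0,0,0]},{"translation":[0,0,0],"twist":[0,0,0]},{"translation":[0,0,0],"twist":[0,0,0]},{"translation":[0,0,0],"twist":[0,0,0]}], grip=1, grip_force=35)

```text
clock: 4.38
tool_pos: [0.5889, -0.0576, 0.06]
tool_rot: [3.139, 0.0, 1.483]
contact_force: [-0.1, 0.1, 4.6]
finger_gap: 0.0432
grip_force: 36.4
```

Emit:
step_arm(targets=[{"translation":[0,0,0.02],"twist":[0,0,0]},{"translation":[0,0,0.06],"twist":[0,0,0]},{"translation":[0,0,0.12],"twist":[0,0,0]},{"translation":[0,0,0.18],"twist":[0,0,0]},{"translation":[0,0,0.24],"twist":[0,0,0]},{"translation":[0.01,-0.05,0.26],"twist":[0,0,0]},{"translation":[0.03,-0.13,0.26],"twist":[0,0,0]},{"translation":[0.05,-0.22,0.26],"twist":[0,0,0]},{"translation":[0.065,-0.31,0.26],"twist":[0,0,0]},{"translation":[0.08,-0.4,0.26],"twist":[0,0,0]},{"translation":[0.09,-0.47,0.26],"twist":[0,0,0]},{"translation":[0.09,-0.512,0.26],"twist":[0,0,0]},{"translation":[0.09,-0.512,0.26],"twist":[0,0,0]},{"translation":[0.09,-0.512,0.26],"twist":[0,0,0]}])

```text
clock: 6.12
tool_pos: [0.6334, -0.3122, 0.1892]
tool_rot: [3.141, -0.001, 1.484]
contact_force: [-0.1, 0.8, -1.4]
finger_gap: 0.0431
grip_force: 36.1
```

```bash
python3 - <<'E'
from h import *
d=grab('scene','3')
cv2.imwrite('pics/c4.png',cv2.resize(d['color'][130:380,220:500,::-1],None,fx=2.4,fy=2.4,interpolation=cv2.INTER_CUBIC))
s=env.state();print(s['tool_pos'],s['contact_force'],s['finger_gap'])
E
```

```text
[ 0.63347867 -0.31197282  0.18928384] [ 0.09021355  0.74126309 -2.16881333] 0.04304011552313802
```

View pics/c4.png

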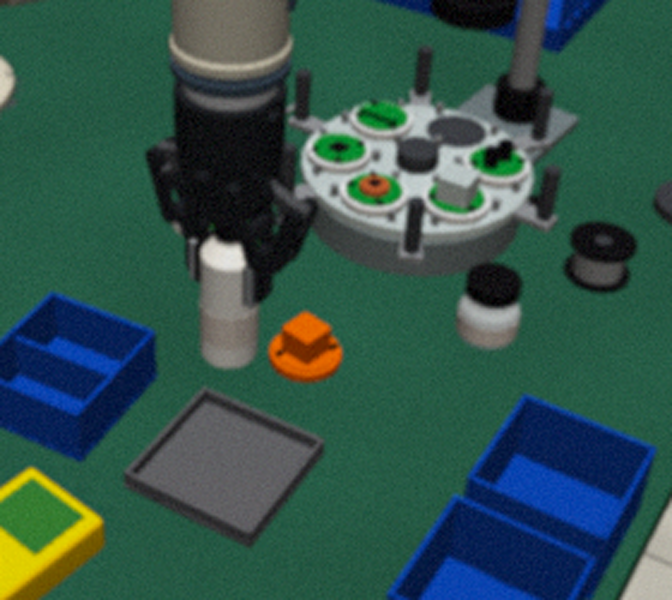

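The bottle hangs upright in the grasp above the tray. Lowering, then releasing.

Emit:
step_arm(targets=[{"translation":[0,0,-0.06],"twist":[0,0,0]},{"translation":[0,0,-0.12],"twist":[0,0,0]},{"translation":[0,0,-0.17],"twist":[0,0,0]},{"translation":[0,0,-0.21],"twist":[0,0,0]},{"translation":[0,0,-0.23],"twist":[0,0,0]},{"translation":[0,0,-0.242],"twist":[0,0,0]},{"translation":[0,0,-0.247],"twist":[0,0,0]},{"translation":[0,0,-0.25],"twist":[0,0,0]},{"translation":[0,0,-0.25],"twist":[0,0,0]},{"translation":[0,0,-0.25],"twist":[0,0,0]}])

```text
clock: 7.42
tool_pos: [0.6334, -0.3136, 0.0643]
tool_rot: [3.141, 0.0, 1.483]
contact_force: [-0.3, -0.7, -1.9]
finger_gap: 0.0432
grip_force: 36.1
```

Emit:
step_arm(targets=[{"translation":[0,0,0],"twist":[0,0,0]},{"translation":[0,0,0],"twist":[0,0,0]},{"translation":[0,0,0],"twist":[0,0,0]},{"translation":[0,0,0],"twist":[0,0,0]},{"translation":[0,0,0],"twist":[0,0,0]}], grip=-0.5)

```text
clock: 8.05
tool_pos: [0.6332, -0.3135, 0.0638]
tool_rot: [-3.142, -0.0, 1.483]
contact_force: [-1.2, -0.1, -0.7]
finger_gap: 0.0641
grip_force: 0.0
```

Emit:
step_arm(targets=[{"translation":[0,0,0.06],"twist":[0,0,0]},{"translation":[0,0,0.14],"twist":[0,0,0]},{"translation":[0,0,0.25],"twist":[0,0,0]},{"translation":[0,0,0.372],"twist":[0,0,0]},{"translation":[0,0,0.372],"twist":[0,0,0]}])

```text
clock: 8.68
tool_pos: [0.6346, -0.3142, 0.2586]
tool_rot: [3.13, 0.005, 1.483]
contact_force: [0.1, -1.1, 0.0]
finger_gap: 0.0639
grip_force: 0.0
```

```bash
python3 - <<'E'
from h import *
d=grab('scene','4'); 
a=cv2.resize(d['color'][230:380,220:400,::-1],None,fx=2.2,fy=2.2,interpolation=cv2.INTER_CUBIC)
cv2.imwrite('pics/c5.png',a)
s=env.state();print(s['tool_pos'])
E
```

```text
[ 0.63410195 -0.3139654   0.25439587]
```

View pics/c5.png

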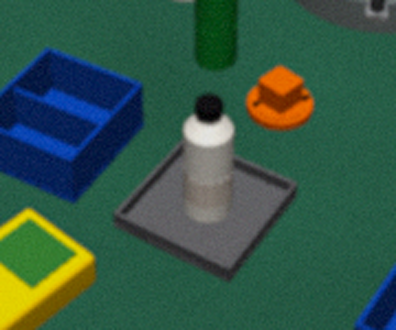

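The bottle stands upright in the tray, cap at crop (208,108). Next I'll go to the post near the robot, at about (0.449, 0.115).

Emit:
step_arm(targets=[{"translation":[-0.368,0.857,0],"twist":[0,0,-1.0]},{"translation":[-0.368,0.857,0],"twist":[0,0,-1.0]},{"translation":[-0.368,0.857,0],"twist":[0,0,-1.0]},{"translation":[-0.368,0.857,0],"twist":[0,0,-1.0]},{"translation":[-0.368,0.857,0],"twist":[0,0,-1.0]},{"translation":[-0.368,0.857,0],"twist":[0,0,-1.0]},{"translation":[-0.368,0.857,0],"twist":[0,0,-1.0]},{"translation":[-0.368,0.857,0],"twist":[0,0,-1.0]},{"translation":[-0.368,0.857,0],"twist":[0,0,-1.0]},{"translation":[-0.368,0.857,0],"twist":[0,0,-1.0]},{"translation":[-0.368,0.857,0],"twist":[0,0,-1.0]}], grip=0.25)

```text
clock: 10.1
tool_pos: [0.4491, 0.1146, 0.2487]
tool_rot: [3.141, 0.002, -0.086]
contact_force: [-0.2, -0.8, -0.9]
finger_gap: 0.0321
grip_force: 0.0
```

```bash
python3 - <<'E'
from h import *
s=env.state();print(s['tool_pos'],s['tool_rot'],s['finger_gap'],s['q'])
c=np.array([.5934,.102]); p0=s['tool_pos']; 
for a in [0]+list(range(8,137,8)):
    t=np.radians(174.9+a); p=c+.145*np.array([np.cos(t),np.sin(t)]); p00=c+.145*np.array([np.cos(np.radians(174.9)),np.sin(np.radians(174.9))])
    print(a,np.round((p-p00)/.5,3),round(a/90,3))
print((p00-p0[:2])/.5)
E
```

```text
[0.44911305 0.11460835 0.24868638] [ 3.14106822e+00  1.67135300e-03 -8.59884507e-02] 0.03209521720304687 [ 1.76489401e-01 -2.69659106e-01  1.53943252e+00 -7.62638356e-05
  1.87356942e+00  1.83325106e+00]
0 [0. 0.] 0.0
8 [-0.001 -0.04 ] 0.089
16 [ 0.004 -0.081] 0.178
24 [ 0.014 -0.12 ] 0.267
32 [ 0.03  -0.157] 0.356
40 [ 0.051 -0.192] 0.444
48 [ 0.076 -0.223] 0.533
56 [ 0.106 -0.251] 0.622
64 [ 0.139 -0.274] 0.711
72 [ 0.175 -0.293] 0.8
80 [ 0.213 -0.306] 0.889
88 [ 0.253 -0.314] 0.978
96 [ 0.293 -0.316] 1.067
104 [ 0.334 -0.312] 1.156
112 [ 0.373 -0.303] 1.244
120 [ 0.411 -0.289] 1.333
128 [ 0.446 -0.269] 1.422
136 [ 0.479 -0.245] 1.511
[-0.00027802  0.00056264]
```

Emit:
step_arm(targets=[{"translation":[0,0,-0.1],"twist":[0,0,0]},{"translation":[0,0,-0.18],"twist":[0,0,0]},{"translation":[0,0,-0.24],"twist":[0,0,0]},{"translation":[0,0,-0.25],"twist":[0,0,0]},{"translation":[0,0,-0.26],"twist":[0,0,0]},{"translation":[0,0,-0.27],"twist":[0,0,0]},{"translation":[0,0,-0.27],"twist":[0,0,0]}])

```text
clock: 10.98
tool_pos: [0.4495, 0.115, 0.1153]
tool_rot: [-3.141, -0.001, -0.088]
contact_force: [-0.7, 0.0, 0.1]
finger_gap: 0.0319
grip_force: 0.0
```

```bash
python3 - <<'E'
from h import *
d=grab('scene','5'); e=grab('top','5')
a=cv2.resize(d['color'][130:260,300:480,::-1],(540,390),interpolation=cv2.INTER_CUBIC)
b=cv2.resize(e['color'][170:300,130:310,::-1],(540,390),interpolation=cv2.INTER_CUBIC)
cv2.imwrite('pics/c6.png',cv2.resize(np.hstack([a,b]),(800,289)))
E
```

```text
(no output)
```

View pics/c6.png

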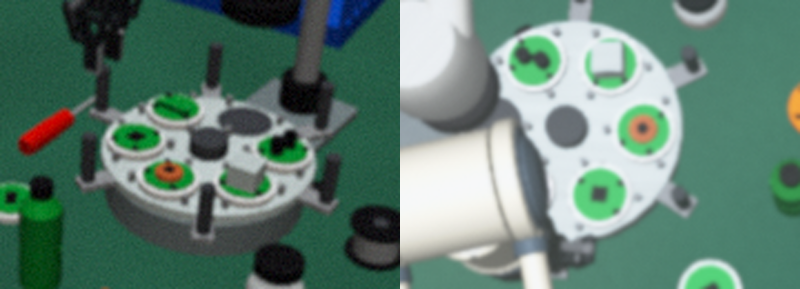

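The fingers sit on either side of the post top at crop (102,75). Lowering the rest of the way.

Emit:
step_arm(targets=[{"translation":[0,0,-0.02],"twist":[0,0,0]},{"translation":[0,0,-0.04],"twist":[0,0,0]},{"translation":[0,0,-0.06],"twist":[0,0,0]},{"translation":[0,0,-0.076],"twist":[0,0,0]},{"translation":[0,0,-0.076],"twist":[0,0,0]}])

```text
clock: 11.7
tool_pos: [0.4486, 0.1149, 0.0757]
tool_rot: [3.141, 0.002, -0.088]
contact_force: [-0.2, 0.1, 0.2]
finger_gap: 0.0319
grip_force: 0.0
```

Emit:
step_arm(targets=[{"translation":[-0.001,-0.02,0],"twist":[0,0,0.044]},{"translation":[-0.001,-0.04,0],"twist":[0,0,0.089]},{"translation":[0.001,-0.061,0],"twist":[0,0,0.133]},{"translation":[0.004,-0.081,0],"twist":[0,0,0.178]},{"translation":[0.008,-0.101,0],"twist":[0,0,0.222]},{"translation":[0.014,-0.12,0],"twist":[0,0,0.267]},{"translation":[0.021,-0.139,0],"twist":[0,0,0.311]},{"translation":[0.03,-0.157,0],"twist":[0,0,0.356]},{"translation":[0.04,-0.175,0],"twist":[0,0,0.4]},{"translation":[0.051,-0.192,0],"twist":[0,0,0.444]},{"translation":[0.063,-0.208,0],"twist":[0,0,0.489]},{"translation":[0.076,-0.223,0],"twist":[0,0,0.533]},{"translation":[0.091,-0.238,0],"twist":[0,0,0.578]},{"translation":[0.106,-0.251,0],"twist":[0,0,0.622]},{"translation":[0.122,-0.263,0],"twist":[0,0,0.667]},{"translation":[0.122,-0.263,0],"twist":[0,0,0.667]},{"translation":[0.122,-0.263,0],"twist":[0,0,0.667]}])

```text
clock: 13.82
tool_pos: [0.5101, -0.0163, 0.0769]
tool_rot: [-3.142, -0.0, 0.959]
contact_force: [-0.5, -1.1, -0.0]
finger_gap: 0.0321
grip_force: 0.0
```

```bash
python3 - <<'E'
from h import *
d=grab('scene','6'); e=grab('top','6')
a=cv2.resize(d['color'][130:260,300:480,::-1],(540,390),interpolation=cv2.INTER_CUBIC)
b=cv2.resize(e['color'][170:300,130:310,::-1],(540,390),interpolation=cv2.INTER_CUBIC)
cv2.imwrite('pics/c7.png',cv2.resize(np.hstack([a,b]),(800,289)))
s=env.state();p0=s['tool_pos'];print(p0,s['tool_rot'],s['contact_force'])
print(np.degrees(np.arctan2(p0[1]-.102,p0[0]-.5934))%360-174.9,np.hypot(p0[1]-.102,p0[0]-.5934))
pp=lambda a:.145*np.array([np.cos(np.radians(174.9+a)),np.sin(np.radians(174.9+a))])
for a in range(64,129,4): print(a,np.round((pp(a)-pp(60))/.5,3),round((a-60)/90,3))
E
```

```text
[ 0.51001912 -0.01626325  0.07686083] [-3.14158522e+00 -6.72742535e-05  9.59497366e-01] [-0.11470541 -0.77737904 -1.24925636]
59.914451060458134 0.14470165411860542
64 [ 0.017 -0.011] 0.044
68 [ 0.035 -0.021] 0.089
72 [ 0.053 -0.029] 0.133
76 [ 0.072 -0.037] 0.178
80 [ 0.091 -0.043] 0.222
84 [ 0.111 -0.047] 0.267
88 [ 0.131 -0.051] 0.311
92 [ 0.151 -0.052] 0.356
96 [ 0.171 -0.053] 0.4
100 [ 0.192 -0.052] 0.444
104 [ 0.212 -0.049] 0.489
108 [ 0.231 -0.045] 0.533
112 [ 0.251 -0.04 ] 0.578
116 [ 0.27  -0.034] 0.622
120 [ 0.289 -0.026] 0.667
124 [ 0.307 -0.017] 0.711
128 [ 0.324 -0.006] 0.756
```

View pics/c7.png

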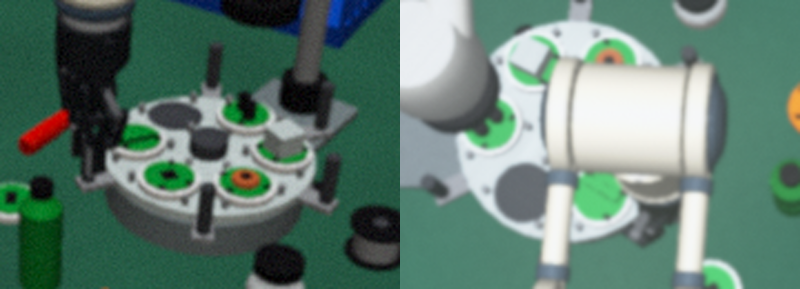

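The table has turned one stop, and the can is now at top crop (535,60). Sweeping the next 60 degrees.

Emit:
step_arm(targets=[{"translation":[0.017,-0.011,0],"twist":[0,0,0.044]},{"translation":[0.035,-0.021,0],"twist":[0,0,0.089]},{"translation":[0.053,-0.029,0],"twist":[0,0,0.133]},{"translation":[0.072,-0.037,0],"twist":[0,0,0.178]},{"translation":[0.091,-0.043,0],"twist":[0,0,0.222]},{"translation":[0.111,-0.047,0],"twist":[0,0,0.267]},{"translation":[0.131,-0.051,0],"twist":[0,0,0.311]},{"translation":[0.151,-0.052,0],"twist":[0,0,0.356]},{"translation":[0.171,-0.053,0],"twist":[0,0,0.4]},{"translation":[0.192,-0.052,0],"twist":[0,0,0.444]},{"translation":[0.212,-0.049,0],"twist":[0,0,0.489]},{"translation":[0.231,-0.045,0],"twist":[0,0,0.533]},{"translation":[0.251,-0.04,0],"twist":[0,0,0.578]},{"translation":[0.27,-0.034,0],"twist":[0,0,0.622]},{"translation":[0.289,-0.026,0],"twist":[0,0,0.667]},{"translation":[0.289,-0.026,0],"twist":[0,0,0.667]},{"translation":[0.289,-0.026,0],"twist":[0,0,0.667]},{"translation":[0.289,-0.026,0],"twist":[0,0,0.667]}])

```text
clock: 16.18
tool_pos: [0.6544, -0.0296, 0.0768]
tool_rot: [-3.141, 0.0, 2.007]
contact_force: [-0.2, -0.5, 0.1]
finger_gap: 0.0316
grip_force: 0.0
```

Emit:
step_arm(targets=[{"translation":[0,0,0.04],"twist":[0,0,0]},{"translation":[0,0,0.08],"twist":[0,0,0]},{"translation":[0,0,0.14],"twist":[0,0,0]},{"translation":[0,0,0.24],"twist":[0,0,0]},{"translation":[-0.1,-0.1,0.3],"twist":[0,0,0]},{"translation":[-0.2,-0.2,0.3],"twist":[0,0,0]},{"translation":[-0.3,-0.3,0.3],"twist":[0,0,0]},{"translation":[-0.4,-0.3,0.3],"twist":[0,0,0]},{"translation":[-0.4,-0.3,0.3],"twist":[0,0,0]},{"translation":[-0.4,-0.3,0.3],"twist":[0,0,0]}])

```text
clock: 17.42
tool_pos: [0.4549, -0.1798, 0.2289]
tool_rot: [3.139, 0.003, 2.007]
contact_force: [0.2, 0.0, -0.2]
finger_gap: 0.0321
grip_force: 0.0
```

```bash
python3 - <<'E'
from h import *
d=grab('scene','7'); e=grab('top','7')
a=cv2.resize(d['color'][130:350,240:480,::-1],(440,403),interpolation=cv2.INTER_CUBIC)
b=cv2.resize(e['color'][150:300,130:270,::-1],(360,386),interpolation=cv2.INTER_CUBIC)
b=cv2.copyMakeBorder(b,0,17,0,0,cv2.BORDER_CONSTANT)
cv2.imwrite('pics/c8.png',np.hstack([a,b]))
s=env.state();print(s['tool_pos'],s['contact_force'],s['clock'])
E
```

```text
[ 0.45577345 -0.17919905  0.22776691] [-0.19680296  0.40699662 -0.42529908] 17.525
```

View pics/c8.png

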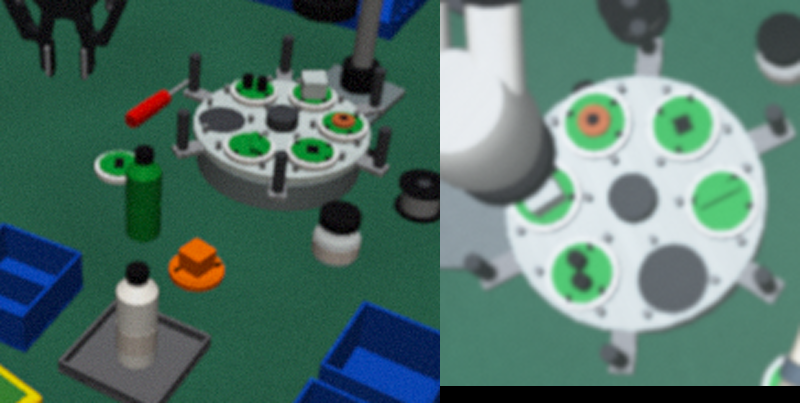

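The can sits in the nest under the lens, at right crop (550,195). The posts are back at their stop positions, the bottle is upright in the tray, and the arm is clear.

```bash
python3 -c "
from cell import env
print(env.sign_off())"
```

```text
the job is handed in; nothing more can be done
None
```

I stood the bottle upright in the tray, turned the table two stops so the square-can module is under the lens, and handed the job in at about 17.5 s; the final pictures show everything in place, but sign-off returned no verdict.

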